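# Click the fixture carrier into the rail dock

## Robot

A 6-joint arm with a two-finger parallel gripper is mounted at the origin on a cart in front of the work surface, level with it; the furniture and walls round the work are solid. World frame = base frame: x ahead of the robot, y to its left, z up, the work surface at z = 0. Lengths are in mm, angles in rad, forces in N, time in s.
With the tool pointing down it reaches from about 275 to 750 mm from the base axis. Payload 10.2 kg.
Tool frame: the origin (TCP) lies between the finger pads; the fingertips stand 22 mm ahead of it and the grasp point (between the pads) lies 3 mm ahead of it (ctrl.nose_length is the distance from the TCP to the fingertips, in mm); z points along the fingers, y is the line along which they close (so a half turn about z gives the same grasp; the last joint's range is limited). The gripper opens to 85 mm and grips with 20 to 120 N. Pads are 22 mm wide; open, the fingers measure 114 mm over their backs; the gripper's body (76 mm by 85 mm) begins 54 mm behind the grasp point. The pads swing forward as they close: fully open they stand 13 mm farther back than shut.
Start: joints at [1.07, 0.313, 1.498, -0, 1.331, -0.223], TCP at [143.989, 504.875, 253.294] pointing down, gripper open.
Joint ranges: [-2.94, 2.94], [-0.97, 2.17], [0.19, 2.56], [-1.23, 4.37], [0.02, 3.11], [-2.88, 2.88]. Speed limits (rad/s): [2.39, 2.39, 3.01, 3.14, 3.14, 3.14].

## Interface

Orientations are given as a unit quaternion [w, x, y, z].
In Python, from rig import sense, imaging, ctrl gives the robot as it stands. The module is installed in compiled form; this text tells all that it offers.
- The arm moves only by the tool apply_moves, never from a script. Its argument "commands" is a list of rows, each a list of 5 numbers: the gripper command: -1 is fully open, 1 is shut, values between are in proportion, then the shift along the tool's x, y, z in mm, then the turn about the tool's z in degrees. A call has 1 to 20 rows; each row shifts and turns the commanded pose from where the row before left it, along the tool's axes as they then stand; what a row does not reach is not made up. A row lasts 1/8 s, in which the tool goes at most 62.5 mm and 10.7 degrees, less where a joint would pass 70% of its speed; a pose out of reach is approached as far as the arm can. A call is refused whole if a number of a shift passes 62.5 or a number of a turn 10.7, either way. A call with a gripper value outside its range is refused whole. The fingers move at their own pace and stop on an object; "newtons" is the grip in N (left out, the last holds). Time passes only in rows, so rows that do not move let the fingers close. It gives the time, the measured TCP pose, the force, the opening and the grip force at its end, in the units of the state.
- sense(): the state, without advancing time (a new reading comes with each control period).
- imaging.capture(name): name is "scene" or "top"; returns the picture (384x512x3 uint8, blue, green, red); there is no depth.
- imaging.calibration(name): a dict with "camera_matrix" (3x3 intrinsics, pixels), "world_to_cam" (4x4, takes a point from world to camera coordinates). Camera axes: x right, y up, looking along -z (the intrinsics and any distortion apply to the point x, -y, -z); pixel columns grow to the right and rows downward; lengths in mm; the calibration is good to about 2 mm. A picture is of the moment at which its call begins. calibration takes no time and is no camera call.
- ctrl.finish_job(): hands the job in; it is judged then, once.
The state is a dict: "time_s": time; "joints": joint angles; "dq": joint speeds; "tau": joint torques, N m; "eef_pos": TCP position; "ee_rot": TCP orientation; "force": force on the tool from outside, world axes, zero at the start; "wrist_torque": the same for the moment, N m; "grip_width": opening from 0.0 (shut) to 1.0 (fully open); "grip_force": force on a finger pad.
Only numpy, scipy, OpenCV 4.12 (cv2) and the standard library are available. Lean on these libraries where they do the work, as an engineer would, in place of code of your own. Each camera call takes 0.05 s, during which the arm holds its last target. There are 200 camera calls.

## Task

Set the aluminium carrier astride the raised guide rail, in front of the clear guard, with its steel side lug on the same side as the dock's red-tabbed spring catch. Let go, then gently push it along the rail, under the guard, until the spring catch snaps behind the lug and holds it in against the spring plunger. How deep that is differs every time, so go by feel; do not ram it against the stop, and leave the other parts on the bench alone.

Things in the scene. Friction and masses are not known exactly. Their poses are not given: they have to be found in the camera images.
- carrier: Loose aluminium carrier, a saddle (upside-down U), about 0.3 kg, 70 mm long, 48 mm wide. Origin: centre of its underside; x forward to its nose, y left, z up. Two skirts, 27 mm apart inside, reach 30 mm up from the underside; above them a roof, z = 30 to 46 mm, whole length. It starts upright on the bench.
- carrier_mid (a point): Middle of the carrier, 36 mm above its underside, axes those of the carrier. To the left of the work stand a tall inclined column and a feeder bowl (fixed, from about y = 0.1 m on): from the start, draw the tool in to about 0.38 m from the base axis before swinging right.
- carrier_fin (a point): Middle of the top of the carrier's blue grip fin, 72 mm above its underside. The fin is 14 mm wide (carrier y), 39 mm long (carrier x = -29 to +10 mm) and stands 26 mm above the roof.
- carrier_tail (a point): Centre of the rear face of the yellow push plate at the carrier's tail (carrier x = -41 mm, 41 mm above the underside); the plate is 34 mm wide and 22 mm high.
- carrier_lug (a point): Middle of the flat rear face of the steel lug on the carrier's +y flank (carrier x = +5 mm, 38 mm above the underside). The lug is 10 mm long, 12 mm high, stands out 7 mm; the catch snaps behind this face.
- dock: Fixed dock. Origin on the bench under the rail; x along the rail in the push direction, y left, z up. Base plate 236 x 70 x 10 mm; raised rail 24 mm wide with rounded upper edges, top 50 mm above the bench, open end at x = -130 mm. A carrier astride it has its roof on the rail, its underside 20 mm above the bench and 1.5 mm of play each side.
- rail_place (a point): Point on the rail's top at dock x = -75 mm, 50 mm above the bench, dock axes: a good place for the carrier's middle when setting it on, clear of the guard.
- stop_nominal (a point): Middle setting of the hard stop face (dock x = 50 mm). The blue stop head is really clamped up to 12 mm nearer or farther, unreported. It carries the catch (+y side), a plunger sticking out 14 mm, and a clear guard reaching 56 mm back from the stop face, underside 96 and top 101 mm above the bench. The catch clicks with the carrier's nose 3 mm short of the stop face.
- catch (a joint): Spring catch with red tab on the dock's +y side, m: 0 at rest, grows as it is pushed outward, about 6 mm while the lug passes. Passing it takes some 4 to 14 N along the rail; it springs back behind the lug. Its spring gives 1 N at rest, 2.5 N at 6 mm.
- ejector (a joint): Brass spring plunger in the stop head, m: 0 fully out, grows as the carrier's nose presses it in (1.4 to 3.5 N): about 11 mm when clicked in, 14 mm at the hard stop, where the push rises past 20 N. Let go, a clicked carrier may spring back up to 3 mm against the catch and stays.
- ring_steel: Bystander: loose steel ring 36 mm across, 12 mm high; origin at its underside.
- bush_brass: Bystander: loose brass bush 18 mm across, 22 mm high; origin at its underside.
- bush_long: Bystander: loose long steel bush with a flange, 26 mm across, 45 mm high; origin at its underside.

How it is judged (in metres and radians):
On the way, in this order (a step that is already met when the one before it is completed fails the run):
1. the carrier stands astride the rail behind the guard and has been let go (y of carrier_mid in the frame of dock between -0.005 and 0.005 m and z of carrier_mid in the frame of dock between 0.053 and 0.06 m and angle between carrier_mid's own z axis and vertical below 0.08 rad and x of carrier_mid in the frame of dock below -0.025 m and contact force between the fingers and carrier below 0.1 N), for 0.2 s.
2. on the rail, the carrier's lug pushes the spring catch aside (y of carrier_mid in the frame of dock between -0.005 and 0.005 m and z of carrier_mid in the frame of dock between 0.053 and 0.06 m and angle between carrier_mid's own z axis and vertical below 0.08 rad and value of joint catch above 0.003 m and contact force between carrier and dock above 1 N and x of carrier_mid in the frame of dock above -0.03 m).
At the end, for the whole second after the job is handed in: The carrier sits upright astride the rail (within 5 mm of its centre line, its roof on the rail top within 4 mm, tilt under 0.08 rad), clicked in: catch back within 2 mm of rest while the carrier keeps the plunger pressed in by more than 7.5 mm, at rest and let go (y of carrier_mid in the frame of dock between -0.005 and 0.005 m and z of carrier_mid in the frame of dock between 0.053 and 0.06 m and angle between carrier_mid's own z axis and vertical below 0.08 rad and value of joint catch below 0.002 m and value of joint ejector above 0.0075 m and linear speed of carrier below 0.02 m/s and x of carrier_mid in the frame of dock above -0.006 m); the robot touches nothing.
It fails at once if the carrier is rammed: more than 80 N of contact in all between it and the dock, its weight included (contact force between carrier and dock above 80 N).
It fails at once if the steel ring is moved by more than 20 mm (distance of ring_steel from where it was at the start of the episode above 0.02 m).
It fails at once if the brass bush is moved by more than 20 mm (distance of bush_brass from where it was at the start of the episode above 0.02 m).
It fails at once if the long bush is moved by more than 20 mm (distance of bush_long from where it was at the start of the episode above 0.02 m).
It also fails if it takes over 70 s, if anything falls off the work surface, if the arm or the gripper's body presses on something with over 40 N, if the wrist force passes 120 N, or if a joint passes its speed limit or range.

## Working session

There is one attempt and no reset: what is moved stays moved. The work goes in short steps, Python scripts to look and compute and a tool call to move; the robot and the scene stay as the last step left them, time stands still between calls to the robot, and variables do not carry over. Pictures are saved under pics/ and viewed, at most 10 in all, crops included, and the job is handed in when it is done.

Besides the shell and the picture viewer there is one more tool, called after "Emit:" by a JSON object that holds its "name" and its "arguments", one argument or row to a line. apply_moves: Moves the arm, as the interface text tells. Its arguments: {"type":"object","properties":{"commands":{"type":"array","items":{"type":"array","items":{"type":"number"}}},"newtons":{"type":"number"}},"required":["commands"]}

```bash
mkdir -p pics; cat > h.py <<'E'
import numpy as np, cv2
from rig import sense, imaging, ctrl
def cal(n):
    c=imaging.calibration(n); return np.array(c["camera_matrix"],float),np.array(c["world_to_cam"],float),c
F=np.diag([1,-1,-1.])
def proj(n,P):
    K,T,_=cal(n); P=np.atleast_2d(P); p=(P@T[:3,:3].T+T[:3,3])@F@K.T; return p[:,:2]/p[:,2:]
def ray(n,uv,z):
    "pixel -> world at height z"
    K,T,_=cal(n); R=T[:3,:3]; o=-R.T@T[:3,3]
    d=R.T@F@np.linalg.inv(K)@np.array([uv[0],uv[1],1.]); return o+d*(z-o[2])/d[2]
E
python3 - <<'E'
from h import *
for n in("scene","top"):
    im=imaging.capture(n); cv2.imwrite(f"pics/{n}0.png",im)
    c=cal(n); print(n,c[2].keys(),c[0].tolist(),(-c[1][:3,:3].T@c[1][:3,3]).round(0))
    cv2.imwrite(f"pics/{n}0b.png",cv2.resize(im,(800,600),interpolation=cv2.INTER_CUBIC))
s=sense(); print(s)
E
```

```text
scene dict_keys(['camera_matrix', 'world_to_cam']) [[385.860200632646, 0.0, 258.0541374267417], [0.0, 385.860200632646, 197.4571465588702], [0.0, 0.0, 1.0]] [-52. 378. 500.]
top dict_keys(['camera_matrix', 'world_to_cam']) [[379.22241963799235, 0.0, 261.15542140415005], [0.0, 379.22241963799235, 192.54559632232048], [0.0, 0.0, 1.0]] [449. -86. 906.]
{'time_s': 0.1, 'joints': array([ 1.06957990e+00,  3.13436833e-01,  1.49831193e+00, -2.62392018e-06,
        1.33097806e+00, -2.23419889e-01]), 'dq': array([ 0.00220973, -0.00083349, -0.00196457,  0.00037134,  0.00218302,
       -0.00013529]), 'tau': array([ 2.20672700e-03, -4.12900436e+01, -2.60137367e+01, -2.28729682e-04,
        3.07323353e-03,  2.43404111e-05]), 'eef_pos': array([143.90806918, 504.70402421, 252.78889896]), 'ee_rot': array([-1.99807828e-04,  1.38451747e-01,  9.90369018e-01, -5.30720486e-04]), 'force': array([-0.41213153,  0.21628016, -0.09558144]), 'wrist_torque': array([ 0.0032363 ,  0.01591047, -0.01123261]), 'grip_force': 0.0, 'grip_width': 0.9978780339212977}
```

View pics/scene0b.png

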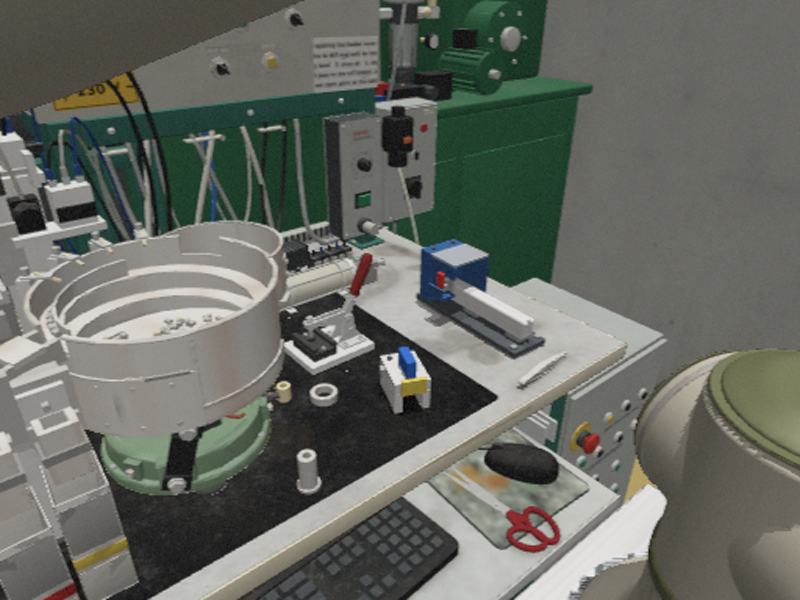

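View pics/top0b.png

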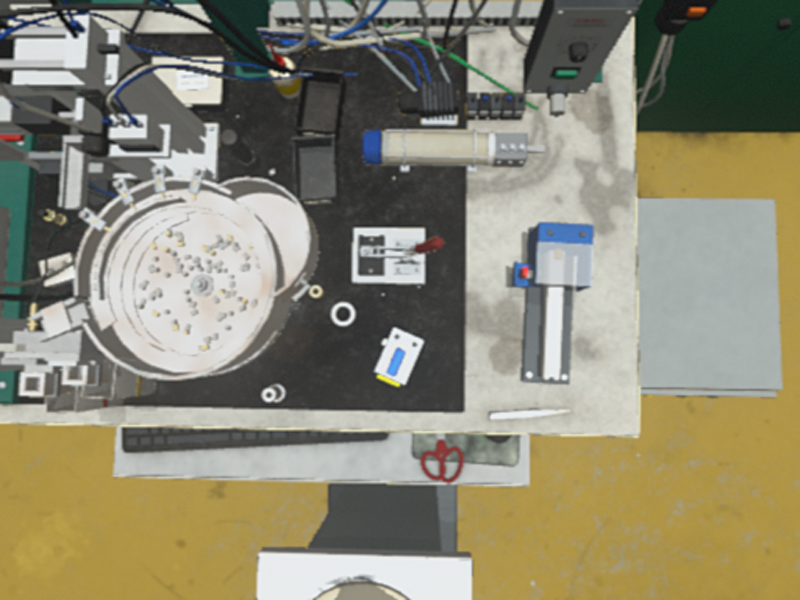

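The scene view shows the carrier at about (405,380) and the dock at about (475,295). In the top view the carrier is at about (400,357), with its nose up and to the right and its lug on the left. The dock rail runs from (553,380) up to the blue head, and the red catch is on its left side at (523,272). I'll enlarge the area covering both.

```bash
python3 - <<'E'
from h import *
im=cv2.imread("pics/top0.png")
a=cv2.resize(im[200:260,225:285],(400,400),interpolation=cv2.INTER_CUBIC)
b=cv2.resize(im[135:255,315:395],(400,600),interpolation=cv2.INTER_CUBIC)
o=np.zeros((600,800,3),np.uint8); o[:400,:400]=a; o[:,400:]=b
cv2.imwrite("pics/crop.png",o)
E
```

```text
(no output)
```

View pics/crop.png

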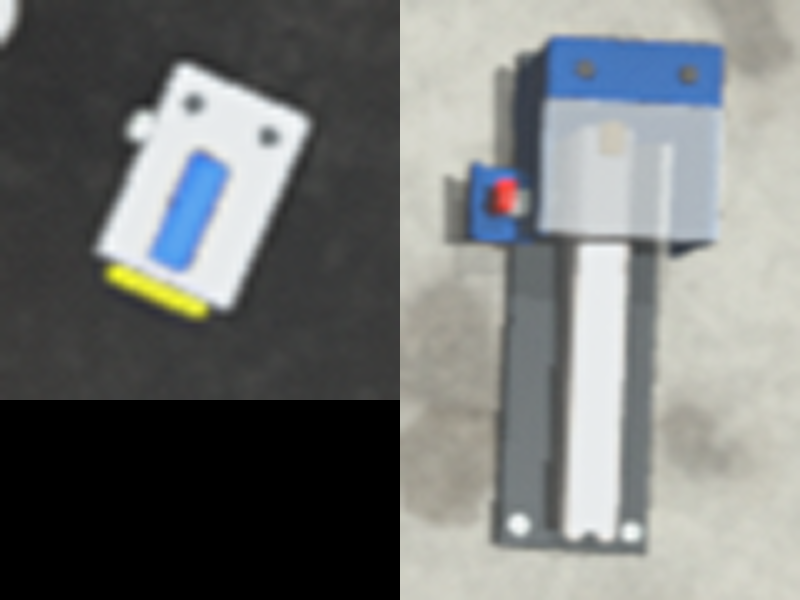

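The crop gives these corners:
- **Carrier roof:** (181,62), (312,122), (232,310), (95,252).
- **Fin top:** (203,150), (231,168), (182,271), (150,258).
- **Rail top:** runs from (563..617,538) to (577..629,243).
- **Base plate near edge:** (491,543) to (646,552).
- **Guard near edge:** about (538,235) to (716,242).

```bash
python3 - <<'E'
from h import *
def A(x,y,z): return ray("top",((x+.5)/6.6667-.5+225,(y+.5)/6.6667-.5+200),z)
def B(x,y,z): return ray("top",((x-400+.5)/5-.5+315,(y+.5)/5-.5+135),z)
r=np.array([A(*p,46) for p in((181,62),(312,122),(232,310),(95,252))])
f=np.array([A(*p,72) for p in((203,150),(231,168),(182,271),(150,258))])
for q in(r,f):
    fr=(q[0]+q[1])/2; bk=(q[2]+q[3])/2; d=fr-bk
    print(q.mean(0).round(1),"len",np.linalg.norm(d).round(1),"wid",np.linalg.norm((q[0]+q[3]-q[1]-q[2])/2).round(1),"yaw",np.degrees(np.arctan2(d[1],d[0])).round(2))
e=np.array([B(563,537,50),B(617,540,50),B(577,243,50),B(629,243,50)]); print("rail",e.round(1))
for i in((0,2),(1,3)): d=e[i[1]]-e[i[0]]; print("yaw",np.degrees(np.arctan2(d[1],d[0])).round(2))
print("base",B(491,543,10).round(1),B(646,552,10).round(1),B(506,243,10).round(1),B(657,250,10).round(1))
print("guard",B(538,235,101).round(1),B(716,242,101).round(1),"head far",B(547,38,101).round(1),B(722,46,101).round(1))
# scene camera check of rail end & fin
print(proj("scene",np.vstack([e,f.mean(0)]))*1.5625)
s=sense();w,x,y,z=s["ee_rot"]; print("tool x yaw",np.degrees(np.arctan2(2*(x*y+w*z),1-2*(y*y+z*z))))
E
```

```text
[445.1 -47.4  46. ] len 69.7 wid 49.7 yaw -22.77
[436.8 -44.3  72. ] len 38.3 wid 11.1 yaw -24.87
rail [[ 416.5 -252.9   50. ]
 [ 415.6 -276.8   50. ]
 [ 548.4 -259.6   50. ]
 [ 548.7 -282.9   50. ]]
yaw -2.88
yaw -2.61
base [ 411.6 -227.4   10. ] [ 408.8 -299.1   10. ] [ 552.6 -234.3   10. ] [ 550.2 -305.2   10. ]
guard [ 545.7 -232.8  101. ] [ 543.7 -307.7  101. ] head far [ 630.7 -236.7  101. ] [ 628.  -311.1  101. ]
[[521.97906704 322.98513378]
 [532.88536141 318.14780764]
 [461.81230601 289.32918206]
 [471.72884904 285.21211866]
 [405.12940569 353.61067069]]
tool x yaw 164.08345867793702
```

Measurements agree with the known sizes: roof 70x49, rail 24 mm wide, and fin and roof centres consistent. The carrier fin is at (436.5,-44) with yaw -23°. The dock yaw is about -2.8°, and rail_place is about (471,-267.5). Next I draw in, swing to above the fin, and turn the tool to yaw 157°.

Emit:
{"name": "apply_moves", "arguments": {
  "commands": [
    [-1,0,-48,0,0],
    [-1,0,-48,0,0],
    [-1,0,-48,0,0],
    [-1,-36,-25,0,0],
    [-1,-36,-25,0,0],
    [-1,-36,-25,0,0],
    [-1,-36,-25,0,0],
    [-1,-36,-25,0,0],
    [-1,-36,-25,0,0],
    [-1,-36,-25,0,0],
    [-1,-36,-25,0,0],
    [-1,-36,-25,0,0],
    [-1,-36,-25,0,0],
    [-1,-36,-25,0,0],
    [-1,-36,-25,0,0],
    [-1,0,0,0,7],
    [-1,0,0,0,0],
    [-1,0,0,0,0]
  ]
}}

```text
time_s: 2.35
eef_pos: [437.4, -40.2, 253.3]
ee_rot: [-0.0, 0.197, 0.98, 0.0]
force: [0.0, 0.1, -0.8]
grip_width: 0.995
grip_force: 0.0
```

```bash
cat >> h.py <<'E'
def pose():
    s=sense(); w,x,y,z=s["ee_rot"]; return s,np.degrees(np.arctan2(2*(x*y+w*z),1-2*(y*y+z*z)))
def go(t,yaw=None):
    "tool-frame shift to world target t (mm); turn about tool z to yaw"
    s,th=pose(); d=np.array(t)-s["eef_pos"]; c,n=np.cos(np.radians(th)),np.sin(np.radians(th))
    print("t",round(s["time_s"],2),"pos",s["eef_pos"].round(1),"yaw",round(th,2),"F",s["force"].round(1),"w",round(s["grip_width"],3),"gf",round(s["grip_force"],1))
    print("shift",np.round([d[0]*c+d[1]*n,d[0]*n-d[1]*c,-d[2]],1),"turn",None if yaw is None else round((th-yaw+180)%360-180,2))
E
python3 - <<'E'
from h import *
go((436.5,-44,120),156.5)
im=imaging.capture("top"); cv2.imwrite("pics/t1.png",cv2.resize(im[170:270,200:320],(720,600),interpolation=cv2.INTER_CUBIC))
E
```

```text
t 2.35 pos [437.4 -40.2 253.3] yaw 157.24 F [ 0.   0.1 -0.8] w 0.995 gf 0.0
shift [ -0.6  -3.8 133.3] turn 0.74
```

Emit:
{"name": "apply_moves", "arguments": {
  "commands": [
    [-1,-0.6,-3.8,34,0.7],
    [-1,0,0,40,0],
    [-1,0,0,40,0],
    [-1,0,0,30,0],
    [-1,0,0,20,0],
    [-1,0,0,10,0],
    [-1,0,0,8,0],
    [-1,0,0,0,0],
    [-1,0,0,0,0]
  ]
}}

```text
time_s: 3.52
eef_pos: [437.1, -44.4, 71.8]
ee_rot: [0.001, 0.205, 0.979, -0.0]
force: [-0.1, 1.0, -0.3]
grip_width: 0.998
grip_force: 0.0
```

```bash
python3 - <<'E'
from h import *
go((436.5,-44,71),156.5)
im=imaging.capture("scene"); cv2.imwrite("pics/s2.png",cv2.resize(im[190:290,200:320],(720,600),interpolation=cv2.INTER_CUBIC))
E
```

```text
t 3.52 pos [437.1 -44.4  71.8] yaw 156.4 F [-0.1  1.  -0.3] w 0.998 gf 0.0
shift [0.7 0.1 0.8] turn -0.1
```

View pics/s2.png

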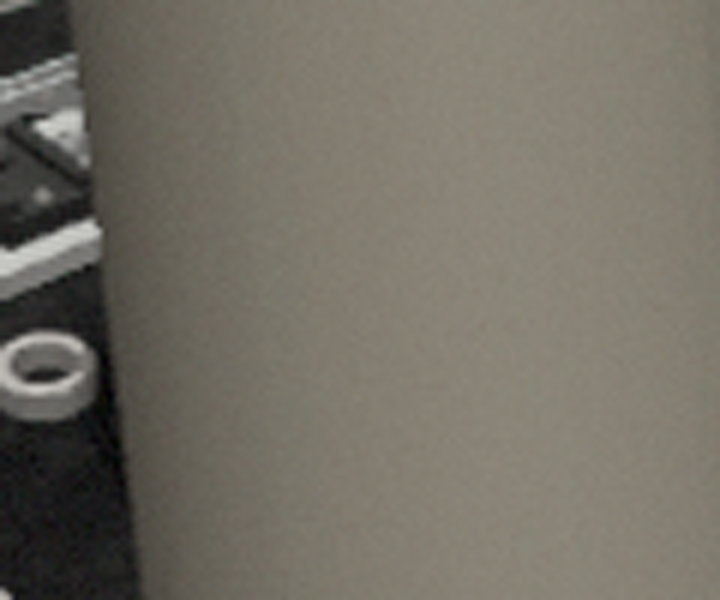

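The arm link hides the carrier from the scene camera; only the steel ring shows, at (48,375) and unmoved. The geometry was consistent, so I close the gripper gently.

Emit:
{"name": "apply_moves", "arguments": {
  "commands": [
    [0.7,0,0,0,0],
    [0.7,0,0,0,0],
    [0.7,0,0,0,0],
    [0.7,0,0,0,0],
    [1,0,0,0,0],
    [1,0,0,0,0],
    [1,0,0,0,0],
    [1,0,0,0,0],
    [1,0,0,0,0]
  ],
  "newtons": 30
}}

```text
time_s: 4.7
eef_pos: [436.8, -44.3, 71.3]
ee_rot: [0.0, 0.205, 0.979, -0.0]
force: [-0.2, 0.8, 2.0]
grip_width: 0.159
grip_force: 31.4
```

The opening of 13.5 mm at 31 N means the fin is held. I lift, turn and travel to hover above rail_place.

Emit:
{"name": "apply_moves", "arguments": {
  "commands": [
    [1,0,0,-15,0],
    [1,0,0,-30,0],
    [1,0,0,-40,0],
    [1,0,0,-15,0],
    [1,0,0,0,-5.2],
    [1,0,0,0,-5.2],
    [1,0,0,0,-5.2],
    [1,0,0,0,-5.2],
    [1,0,0,0,0]
  ]
}}

```text
time_s: 5.82
eef_pos: [436.4, -44.2, 170.8]
ee_rot: [-0.001, 0.025, 1.0, 0.0]
force: [0.4, -0.0, -3.7]
grip_width: 0.158
grip_force: 30.7
```

```bash
python3 - <<'E'
from h import *
go((461.4,-267.1,171),177.25)
E
```

```text
t 5.83 pos [436.4 -44.2 170.8] yaw 177.14 F [ 0.4 -0.  -3.7] w 0.158 gf 30.7
shift [-3.610e+01 -2.214e+02 -2.000e-01] turn -0.11
```

Emit:
{"name": "apply_moves", "arguments": {
  "commands": [
    [1,-4,-20,0,0],
    [1,-4.5,-30,0,0],
    [1,-4.5,-30,0,0],
    [1,-4.5,-30,0,0],
    [1,-4.5,-30,0,0],
    [1,-4.5,-30,0,0],
    [1,-4.5,-25,0,0],
    [1,-3,-16,0,0],
    [1,-2,-10,0,0],
    [1,0,0,0,0],
    [1,0,0,0,0],
    [1,0,0,0,0]
  ]
}}

```text
time_s: 7.32
eef_pos: [461.9, -266.2, 171.4]
ee_rot: [-0.0, 0.024, 1.0, 0.0]
force: [-0.5, -0.3, -3.6]
grip_width: 0.16
grip_force: 30.8
```

```bash
python3 - <<'E'
from h import *
go((461.4,-267.1,171),177.25)
a=imaging.capture("scene"); b=imaging.capture("top")
cv2.imwrite("pics/s3r.png",a);cv2.imwrite("pics/t3r.png",b)
o=np.hstack([cv2.resize(a[110:260,240:340],(400,600),interpolation=cv2.INTER_CUBIC),cv2.resize(b[135:255,315:395],(400,600),interpolation=cv2.INTER_CUBIC)])
cv2.imwrite("pics/c3.png",o)
E
```

```text
t 7.33 pos [ 461.9 -266.2  171.4] yaw 177.22 F [-0.5 -0.3 -3.6] w 0.16 gf 30.8
shift [ 0.4 -0.9  0.4] turn -0.03
```

View pics/c3.png

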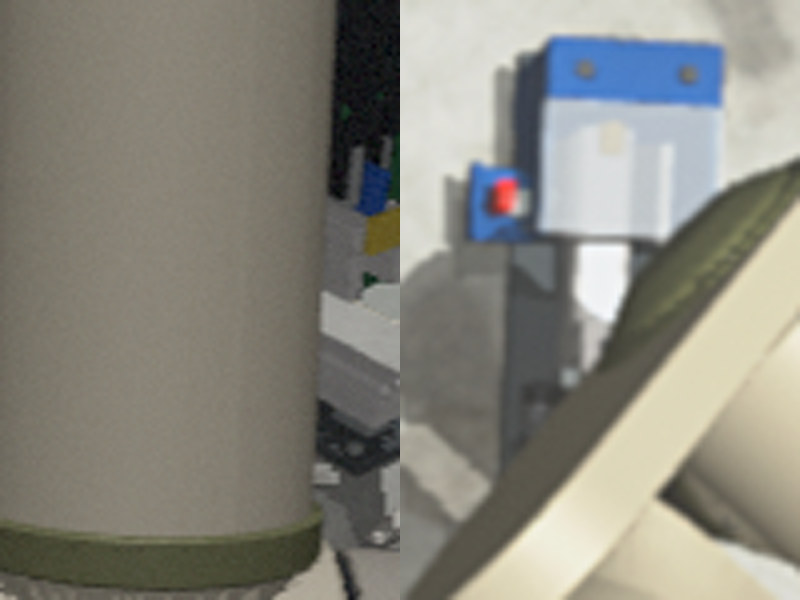

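The left half shows the arm covering most of the view. The held carrier is at about (360,230), with the yellow plate at (383,230) and the rail below it. The right half shows the flange hiding the carrier from above. I crop further right in the saved scene picture.

```bash
python3 - <<'E'
from h import *
a=cv2.imread("pics/s3r.png")
cv2.imwrite("pics/c3b.png",cv2.resize(a[140:240,315:390],(600,800)[:2] if 0 else (450,600),interpolation=cv2.INTER_CUBIC))
# expected: carrier from tool pose, in crop pixels
s,th=pose(); p=s["eef_pos"]; y=np.radians(th-180); ex=np.array([np.cos(y),np.sin(y),0]); ey=np.array([-ex[1],ex[0],0])
o=p+9.5*ex; o[2]-=71
for n,q in dict(tailTL=(-41,17,52),tailTR=(-41,-17,52),tailBL=(-41,17,30),tailBR=(-41,-17,30),finRL=(-29,7,72),finRR=(-29,-7,72)).items():
    P=o+q[0]*ex+q[1]*ey+np.array([0,0,q[2]]); print(n,((proj("scene",P)[0]-[315,140])*6).round(0))
for P in((416.5,-252.9,50),(415.6,-276.8,50)): print("rail",((proj("scene",P)[0]-[315,140])*6).round(0))
E
```

```text
tailTL [105. 147.]
tailTR [169. 125.]
tailBL [ 99. 201.]
tailBR [161. 179.]
finRL [106.  80.]
finRR [132.  71.]
rail [114. 400.]
rail [156. 382.]
```

View pics/c3b.png

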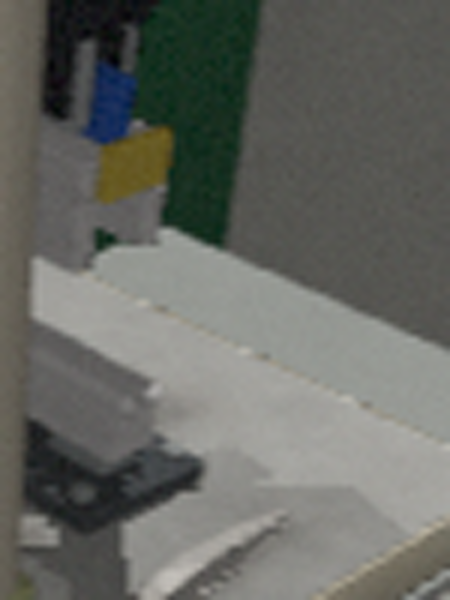

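The yellow plate corners are at (100,150), (171,127), (98,202) and (165,183). They match the predicted ones to about one source pixel, and the rail end at (157,385) matches too. I lower it to just above the rail.

Emit:
{"name": "apply_moves", "arguments": {
  "commands": [
    [1,0.4,-0.9,10,0],
    [1,0,0,15,0],
    [1,0,0,12,0],
    [1,0,0,6,0],
    [1,0,0,0,0],
    [1,0,0,2,0],
    [1,0,0,2,0],
    [1,0,0,2,0],
    [1,0,0,1,0],
    [1,0,0,0,0]
  ]
}}

```text
time_s: 8.68
eef_pos: [461.4, -267.7, 121.3]
ee_rot: [-0.0, 0.025, 1.0, 0.0]
force: [-0.5, -0.5, -3.0]
grip_width: 0.159
grip_force: 30.7
```

```bash
python3 - <<'E'
from h import *
go((461.4,-267.1,118),177.25); print(sense()["wrist_torque"])
E
```

```text
t 8.68 pos [ 461.4 -267.7  121.3] yaw 177.19 F [-0.5 -0.5 -3. ] w 0.159 gf 30.7
shift [0.  0.6 3.3] turn -0.06
[-0.00799042  0.05097322  0.03736407]
```

Emit:
{"name": "apply_moves", "arguments": {
  "commands": [
    [1,0,0.6,0,0],
    [1,0,0,1,0],
    [1,0,0,1,0],
    [1,0,0,1,0],
    [1,0,0,0,0]
  ]
}}

```text
time_s: 9.3
eef_pos: [461.4, -267.2, 118.3]
ee_rot: [0.0, 0.025, 1.0, -0.0]
force: [-0.2, -0.2, -2.9]
grip_width: 0.161
grip_force: 30.7
```

```bash
python3 - <<'E'
from h import *
go((461.4,-267.1,118),177.25); print(sense()["wrist_torque"])
E
```

```text
t 9.3 pos [ 461.4 -267.2  118.3] yaw 177.18 F [-0.2 -0.2 -2.9] w 0.161 gf 30.7
shift [0.  0.1 0.3] turn -0.07
[-0.07413263 -0.00057805  0.00582975]
```

Emit:
{"name": "apply_moves", "arguments": {
  "commands": [
    [1,0,0,1,0],
    [1,0,0,1,0],
    [1,0,0,1,0],
    [1,0,0,0,0]
  ]
}}

```text
time_s: 9.8
eef_pos: [461.5, -267.4, 115.3]
ee_rot: [0.0, 0.025, 1.0, -0.0]
force: [0.2, -3.2, -3.9]
grip_width: 0.154
grip_force: 30.7
```

```bash
python3 - <<'E'
from h import *
go((461.4,-267.1,115),177.25); print(sense()["wrist_torque"])
E
```

```text
t 9.8 pos [ 461.5 -267.4  115.3] yaw 177.19 F [ 0.2 -3.2 -3.9] w 0.154 gf 30.7
shift [0.1 0.3 0.3] turn -0.06
[-0.7732279   0.00911516 -0.00962634]
```

The lateral force is -3 N, so the carrier wants to sit slightly further to -y. I yield that way and continue.

Emit:
{"name": "apply_moves", "arguments": {
  "commands": [
    [1,0,-0.6,0,0],
    [1,0,0,0,0],
    [1,0,0,1,0],
    [1,0,0,1,0],
    [1,0,0,1,0],
    [1,0,0,0,0]
  ]
}}

```text
time_s: 10.55
eef_pos: [461.3, -267.6, 112.1]
ee_rot: [-0.0, 0.025, 1.0, 0.0]
force: [-0.3, -1.8, -3.4]
grip_width: 0.155
grip_force: 30.7
```

```bash
python3 - <<'E'
from h import *
go((461.4,-267.7,112),177.25); print(sense()["wrist_torque"])
E
```

```text
t 10.55 pos [ 461.3 -267.6  112.1] yaw 177.18 F [-0.3 -1.8 -3.4] w 0.155 gf 30.7
shift [-0.1 -0.1  0.1] turn -0.07
[-0.30766744  0.03946011 -0.00120647]
```

Emit:
{"name": "apply_moves", "arguments": {
  "commands": [
    [1,0,-0.6,0,0],
    [1,0,0,2,0],
    [1,0,0,2,0],
    [1,0,0,2,0],
    [1,0,0,2,0],
    [1,0,0,0,0]
  ]
}}

```text
time_s: 11.3
eef_pos: [461.3, -268.2, 104.1]
ee_rot: [-0.0, 0.025, 1.0, 0.0]
force: [0.0, 0.0, -3.2]
grip_width: 0.157
grip_force: 30.7
```

```bash
python3 - <<'E'
from h import *
go((461.4,-268.3,92),177.25); print(sense()["wrist_torque"])
E
```

```text
t 11.3 pos [ 461.3 -268.2  104.1] yaw 177.18 F [ 0.   0.  -3.2] w 0.157 gf 30.7
shift [-0.1 -0.1 12.1] turn -0.07
[ 0.00816114  0.05504162 -0.00454129]
```

Clear of side contact now. I lower it towards seating.

Emit:
{"name": "apply_moves", "arguments": {
  "commands": [
    [1,0,-0.3,3,0],
    [1,0,0,3,0],
    [1,0,0,3,0],
    [1,0,0,1.5,0],
    [1,0,0,0,0]
  ]
}}

```text
time_s: 11.92
eef_pos: [461.3, -268.6, 93.7]
ee_rot: [-0.0, 0.025, 1.0, 0.0]
force: [0.1, -0.7, -4.0]
grip_width: 0.156
grip_force: 30.7
```

```bash
python3 - <<'E'
from h import *
go((461.4,-268.3,91),177.25); print(sense()["wrist_torque"])
E
```

```text
t 11.93 pos [ 461.3 -268.6   93.7] yaw 177.18 F [ 0.1 -0.7 -4. ] w 0.156 gf 30.7
shift [-0.1  0.3  2.7] turn -0.07
[-0.02700282 -0.00267195 -0.01441252]
```

Emit:
{"name": "apply_moves", "arguments": {
  "commands": [
    [1,0,0,1,0],
    [1,0,0,1,0],
    [1,0,0,0.5,0],
    [1,0,0,0,0]
  ]
}}

```text
time_s: 12.42
eef_pos: [461.3, -268.6, 91.4]
ee_rot: [0.0, 0.025, 1.0, -0.0]
force: [-0.8, 0.3, -2.4]
grip_width: 0.151
grip_force: 31.0
```

```bash
python3 - <<'E'
from h import *
go((461.4,-268.3,91),177.25); print(sense()["wrist_torque"])
E
```

```text
t 12.43 pos [ 461.3 -268.6   91.4] yaw 177.18 F [-0.8  0.3 -2.4] w 0.151 gf 31.0
shift [-0.   0.3  0.4] turn -0.07
[0.00622176 0.11595833 0.03659116]
```

Emit:
{"name": "apply_moves", "arguments": {
  "commands": [
    [1,0,0,0.5,0],
    [1,0,0,0,0],
    [0.6,0,0,0,0],
    [0.6,0,0,0,0],
    [0.2,0,0,0,0],
    [0.2,0,0,0,0],
    [0.2,0,0,0,0]
  ]
}}

```text
time_s: 13.3
eef_pos: [461.4, -268.6, 90.8]
ee_rot: [0.0, 0.025, 1.0, -0.0]
force: [0.3, -0.6, -0.6]
grip_width: 0.4
grip_force: 0.0
```

```bash
python3 - <<'E'
from h import *
go((461.4,-268.3,150),177.25)
E
```

```text
t 13.3 pos [ 461.4 -268.6   90.8] yaw 177.19 F [ 0.3 -0.6 -0.6] w 0.4 gf 0.0
shift [ -0.    0.3 -59.2] turn -0.06
```

Emit:
{"name": "apply_moves", "arguments": {
  "commands": [
    [0.2,0,0,-10,0],
    [0.2,0,0,-25,0],
    [0.2,0,0,-25,0],
    [1,30,0,-10,0],
    [1,30,0,0,0],
    [1,15,0,0,0],
    [1,0,0,0,0],
    [1,0,0,0,0]
  ]
}}

```text
time_s: 14.3
eef_pos: [387.1, -265.1, 160.9]
ee_rot: [0.0, 0.025, 1.0, -0.0]
force: [-0.2, -0.3, -0.4]
grip_width: -0.001
grip_force: 0.0
```

```bash
python3 - <<'E'
from h import *
go((392,-265.3,78),177.25)
a=imaging.capture("scene"); b=imaging.capture("top")
cv2.imwrite("pics/s4r.png",a);cv2.imwrite("pics/t4r.png",b)
o=np.hstack([cv2.resize(a[140:240,265:365],(400,400),interpolation=cv2.INTER_CUBIC),cv2.resize(b[150:250,315:415],(400,400),interpolation=cv2.INTER_CUBIC)])
cv2.imwrite("pics/c4.png",o)
E
```

```text
t 14.3 pos [ 387.1 -265.1  160.9] yaw 177.19 F [-0.2 -0.3 -0.4] w -0.001 gf 0.0
shift [-4.9  0.1 82.9] turn -0.06
```

View pics/c4.png

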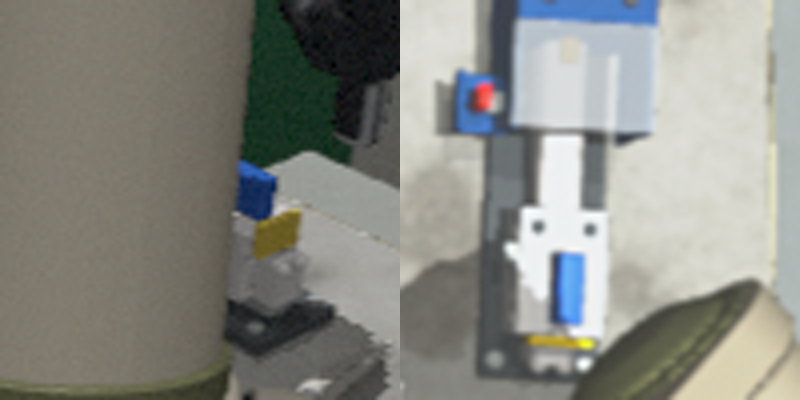

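The carrier sits astride the rail at (565,270) in the right half, behind the guard, with its lug on the left on the catch side and the yellow tail towards us. I lower the closed fingers behind the tail plate and approach.

Emit:
{"name": "apply_moves", "arguments": {
  "commands": [
    [1,0,0,25,0],
    [1,0,0,30,0],
    [1,0,0,20,0],
    [1,0,0,7,0],
    [1,-8,0,0,0],
    [1,-6,0,0,0],
    [1,-3,0,0,0],
    [1,-2,0,0,0],
    [1,-2,0,0,0],
    [1,-2,0,0,0],
    [1,0,0,0,0]
  ]
}}

```text
time_s: 15.78
eef_pos: [409.5, -266.1, 78.8]
ee_rot: [0.0, 0.025, 1.0, -0.0]
force: [0.3, -0.1, 0.3]
grip_width: -0.005
grip_force: 0.0
```

```bash
python3 - <<'E'
from h import *
go((420,-266.7,79),177.25)
E
```

```text
t 15.78 pos [ 409.5 -266.1   78.8] yaw 177.18 F [ 0.3 -0.1  0.3] w -0.005 gf 0.0
shift [-10.5  -0.1  -0.2] turn -0.07
```

Emit:
{"name": "apply_moves", "arguments": {
  "commands": [
    [1,-2,0,0,0],
    [1,-2,0,0,0],
    [1,-2,0,0,0],
    [1,-2,0,0,0],
    [1,-2,0,0,0],
    [1,-2,0,0,0],
    [1,-2,0,0,0],
    [1,-2,0,0,0]
  ]
}}

```text
time_s: 16.77
eef_pos: [425.5, -266.8, 78.8]
ee_rot: [-0.0, 0.025, 1.0, 0.0]
force: [-2.2, 0.6, 1.5]
grip_width: 0.005
grip_force: 1.2
```

Emit:
{"name": "apply_moves", "arguments": {
  "commands": [
    [1,-2.5,0,0,0],
    [1,-2.5,0,0,0],
    [1,-2.5,0,0,0],
    [1,-2.5,0,0,0],
    [1,-2.5,0,0,0],
    [1,-2.5,0,0,0],
    [1,-2.5,0,0,0],
    [1,-2.5,0,0,0]
  ]
}}

```text
time_s: 17.77
eef_pos: [445.5, -267.8, 78.8]
ee_rot: [-0.0, 0.025, 1.0, 0.0]
force: [-1.9, -0.5, 0.3]
grip_width: 0.004
grip_force: 1.1
```

Emit:
{"name": "apply_moves", "arguments": {
  "commands": [
    [1,-2,0,0,0],
    [1,-2,0,0,0],
    [1,-2,0,0,0],
    [1,-2,0,0,0],
    [1,-2,0,0,0],
    [1,-2,0,0,0]
  ]
}}

```text
time_s: 18.52
eef_pos: [457.5, -268.4, 78.8]
ee_rot: [0.0, 0.025, 1.0, -0.0]
force: [-2.4, 0.6, 0.2]
grip_width: -0.0
grip_force: 1.0
```

```bash
python3 - <<'E'
from h import *
go((480,-268,79),177.25)
b=imaging.capture("top")
cv2.imwrite("pics/c5.png",cv2.resize(b[135:215,330:410],(600,600),interpolation=cv2.INTER_CUBIC))
E
```

```text
t 18.52 pos [ 457.5 -268.4   78.8] yaw 177.18 F [-2.4  0.6  0.2] w -0.0 gf 1.0
shift [-22.5   1.5  -0.2] turn -0.07
```

View pics/c5.png

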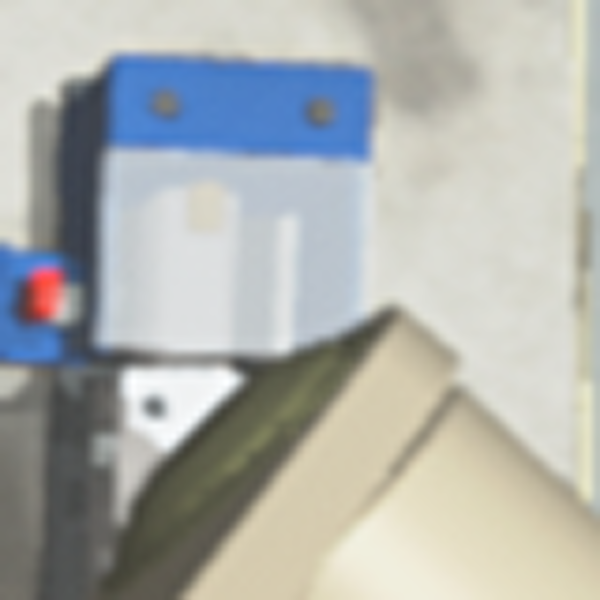

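The carrier's nose (crop row 370) is just at the guard's front edge (row 355), so about 50 mm remains. The catch is still at rest.

Emit:
{"name": "apply_moves", "arguments": {
  "commands": [
    [1,-2.5,0,0,0],
    [1,-2.5,0,0,0],
    [1,-2.5,0,0,0],
    [1,-2.5,0,0,0],
    [1,-2.5,0,0,0],
    [1,-2.5,0,0,0],
    [1,-2.5,0,0,0],
    [1,-2.5,0,0,0],
    [1,-1.5,0,0,0],
    [1,-1.5,0,0,0],
    [1,-1.5,0,0,0],
    [1,-1.5,0,0,0]
  ]
}}

```text
time_s: 20.08
eef_pos: [483.4, -269.7, 78.8]
ee_rot: [-0.0, 0.025, 1.0, -0.0]
force: [-2.4, -0.6, 0.9]
grip_width: 0.004
grip_force: 1.0
```

Emit:
{"name": "apply_moves", "arguments": {
  "commands": [
    [1,-1,0,0,0],
    [1,-1,0,0,0],
    [1,-1,0,0,0],
    [1,-1,0,0,0]
  ]
}}

```text
time_s: 20.58
eef_pos: [487.3, -269.9, 78.8]
ee_rot: [-0.0, 0.025, 1.0, -0.0]
force: [-3.7, -0.8, 0.9]
grip_width: 0.0
grip_force: 1.7
```

Emit:
{"name": "apply_moves", "arguments": {
  "commands": [
    [1,-1,0,0,0],
    [1,-1,0,0,0],
    [1,-1,0,0,0]
  ]
}}

```text
time_s: 20.95
eef_pos: [490.3, -270.1, 78.8]
ee_rot: [-0.0, 0.025, 1.0, -0.0]
force: [-4.4, -1.1, 1.3]
grip_width: 0.002
grip_force: 2.0
```

Emit:
{"name": "apply_moves", "arguments": {
  "commands": [
    [1,-1,0,0,0],
    [1,-1,0,0,0]
  ]
}}

```text
time_s: 21.2
eef_pos: [492.3, -270.1, 78.8]
ee_rot: [-0.0, 0.025, 1.0, 0.0]
force: [-4.2, -1.6, 0.7]
grip_width: -0.001
grip_force: 2.1
```

Emit:
{"name": "apply_moves", "arguments": {
  "commands": [
    [1,-1,0,0,0],
    [1,-1,0,0,0]
  ]
}}

```text
time_s: 21.45
eef_pos: [494.3, -270.3, 78.8]
ee_rot: [-0.0, 0.025, 1.0, -0.0]
force: [-5.4, -2.5, 1.1]
grip_width: 0.001
grip_force: 2.3
```

Emit:
{"name": "apply_moves", "arguments": {
  "commands": [
    [1,-1,0,0,0]
  ]
}}

```text
time_s: 21.58
eef_pos: [495.3, -270.3, 78.8]
ee_rot: [-0.0, 0.025, 1.0, -0.0]
force: [-4.6, -2.2, 2.2]
grip_width: 0.001
grip_force: 2.4
```

Emit:
{"name": "apply_moves", "arguments": {
  "commands": [
    [1,-1,0,0,0]
  ]
}}

```text
time_s: 21.7
eef_pos: [496.3, -270.4, 78.8]
ee_rot: [-0.0, 0.025, 1.0, -0.0]
force: [-5.2, -2.0, 1.2]
grip_width: 0.001
grip_force: 2.5
```

Emit:
{"name": "apply_moves", "arguments": {
  "commands": [
    [1,-1,0,0,0]
  ]
}}

```text
time_s: 21.82
eef_pos: [497.2, -270.4, 78.8]
ee_rot: [-0.0, 0.025, 1.0, -0.0]
force: [-4.9, -2.2, 1.2]
grip_width: 0.002
grip_force: 2.7
```

Emit:
{"name": "apply_moves", "arguments": {
  "commands": [
    [1,-1,0,0,0]
  ]
}}

```text
time_s: 21.95
eef_pos: [498.5, -270.4, 78.8]
ee_rot: [0.0, 0.025, 1.0, 0.0]
force: [-3.6, -0.9, 0.9]
grip_width: -0.001
grip_force: 1.7
```

Emit:
{"name": "apply_moves", "arguments": {
  "commands": [
    [1,-1,0,0,0]
  ]
}}

```text
time_s: 22.08
eef_pos: [499.4, -270.4, 78.8]
ee_rot: [0.0, 0.025, 1.0, 0.0]
force: [-4.4, -1.2, -0.3]
grip_width: -0.001
grip_force: 1.9
```

Emit:
{"name": "apply_moves", "arguments": {
  "commands": [
    [1,-1,0,0,0]
  ]
}}

```text
time_s: 22.2
eef_pos: [500.4, -270.5, 78.8]
ee_rot: [0.0, 0.025, 1.0, -0.0]
force: [-3.7, -1.0, -0.5]
grip_width: 0.001
grip_force: 1.9
```

```bash
python3 - <<'E'
from h import *
go((498,-268,79),177.25)
b=imaging.capture("top"); cv2.imwrite("pics/t6r.png",b)
cv2.imwrite("pics/c6.png",cv2.resize(b[140:200,320:380],(600,600),interpolation=cv2.INTER_CUBIC))
E
```

```text
t 22.2 pos [ 500.4 -270.5   78.8] yaw 177.18 F [-3.7 -1.  -0.5] w 0.001 gf 1.9
shift [ 2.5  2.4 -0.2] turn -0.07
```

View pics/c6.png

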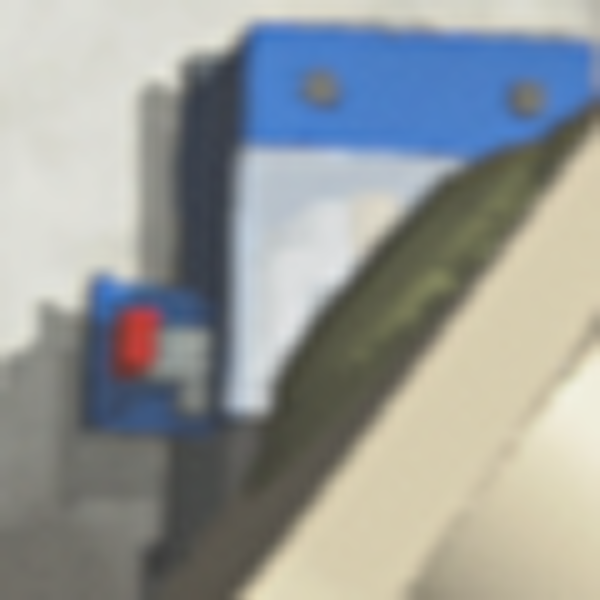

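The red tab has moved outward: it is at about column 333.8 now and was at 336.0 before, about 5 mm. So the lug is still passing the catch and I keep going slowly.

Emit:
{"name": "apply_moves", "arguments": {
  "commands": [
    [1,-1,0,0,0]
  ]
}}

```text
time_s: 22.38
eef_pos: [501.2, -270.5, 78.8]
ee_rot: [-0.0, 0.025, 1.0, 0.0]
force: [-5.2, -1.1, 1.9]
grip_width: 0.002
grip_force: 2.8
```

Emit:
{"name": "apply_moves", "arguments": {
  "commands": [
    [1,-1,0,0,0]
  ]
}}

```text
time_s: 22.5
eef_pos: [502.1, -270.6, 78.8]
ee_rot: [-0.0, 0.025, 1.0, 0.0]
force: [-6.3, -1.2, 2.2]
grip_width: -0.005
grip_force: 2.9
```

Emit:
{"name": "apply_moves", "arguments": {
  "commands": [
    [1,-1,0,0,0]
  ]
}}

```text
time_s: 22.62
eef_pos: [503.1, -270.7, 78.8]
ee_rot: [-0.0, 0.025, 1.0, 0.0]
force: [-6.3, -1.3, 1.2]
grip_width: -0.0
grip_force: 2.9
```

Emit:
{"name": "apply_moves", "arguments": {
  "commands": [
    [1,-1,0,0,0]
  ]
}}

```text
time_s: 22.75
eef_pos: [504.0, -270.7, 78.8]
ee_rot: [-0.0, 0.025, 1.0, 0.0]
force: [-5.7, -1.2, 1.2]
grip_width: 0.001
grip_force: 3.0
```

```bash
cat >> h.py <<'E'
def tab():
    b=imaging.capture("top").astype(int)[150:195,322:345]
    m=(b[...,2]-np.maximum(b[...,0],b[...,1])).clip(0,None); m[m<50]=0; 
    y,x=np.mgrid[150:195,322:345]; print("tab col",(m*x).sum()/m.sum(),"row",(m*y).sum()/m.sum())
E
python3 - <<'E'
from h import *
go((498,-268,79),177.25); tab()
for n in("t4r","t6r"):
    b=cv2.imread(f"pics/{n}.png").astype(int)[150:195,322:345]; m=(b[...,2]-np.maximum(b[...,0],b[...,1])).clip(0,None); m[m<50]=0
    print(n,(m*np.mgrid[150:195,322:345][1]).sum()/m.sum())
E
```

```text
t 22.75 pos [ 504.  -270.7   78.8] yaw 177.19 F [-5.7 -1.2  1.2] w 0.001 gf 3.0
shift [ 6.2  2.4 -0.2] turn -0.06
tab col 333.42063492063494 row 173.43055555555554
t4r 335.58005427408415
t6r 333.4361754558896
```

The plunger was met at about 501 mm, so the click should come near 511.

Emit:
{"name": "apply_moves", "arguments": {
  "commands": [
    [1,-1,0,0,0],
    [1,-1,0,0,0]
  ]
}}

```text
time_s: 23.05
eef_pos: [506.0, -270.9, 78.8]
ee_rot: [-0.0, 0.025, 1.0, 0.0]
force: [-6.5, -1.6, 2.1]
grip_width: -0.001
grip_force: 3.2
```

Emit:
{"name": "apply_moves", "arguments": {
  "commands": [
    [1,-1,0,0,0],
    [1,-1,0,0,0]
  ]
}}

```text
time_s: 23.3
eef_pos: [507.9, -271.0, 78.8]
ee_rot: [-0.001, 0.025, 1.0, 0.0]
force: [-7.2, -2.0, 2.6]
grip_width: -0.0
grip_force: 3.3
```

Emit:
{"name": "apply_moves", "arguments": {
  "commands": [
    [1,-1,0,0,0]
  ]
}}

```text
time_s: 23.42
eef_pos: [508.9, -271.0, 78.8]
ee_rot: [-0.001, 0.025, 1.0, 0.0]
force: [-7.4, -1.5, 1.3]
grip_width: -0.0
grip_force: 3.4
```

Emit:
{"name": "apply_moves", "arguments": {
  "commands": [
    [1,-1,0,0,0]
  ]
}}

```text
time_s: 23.55
eef_pos: [509.9, -271.1, 78.8]
ee_rot: [-0.001, 0.025, 1.0, 0.0]
force: [-6.3, -1.7, 2.6]
grip_width: 0.001
grip_force: 3.5
```

```bash
python3 - <<'E'
from h import *
go((498,-268,79),177.25); tab()
E
```

```text
t 23.55 pos [ 509.9 -271.1   78.8] yaw 177.19 F [-6.3 -1.7  2.6] w 0.001 gf 3.5
shift [12.   2.5 -0.2] turn -0.06
tab col 333.4190665342602 row 173.43296921549157
```

Emit:
{"name": "apply_moves", "arguments": {
  "commands": [
    [1,-0.7,0,0,0]
  ]
}}

```text
time_s: 23.72
eef_pos: [510.5, -271.1, 78.8]
ee_rot: [-0.001, 0.025, 1.0, 0.0]
force: [-5.8, -0.9, 1.8]
grip_width: 0.004
grip_force: 3.5
```

Emit:
{"name": "apply_moves", "arguments": {
  "commands": [
    [1,-0.7,0,0,0]
  ]
}}

```text
time_s: 23.85
eef_pos: [511.4, -271.0, 78.8]
ee_rot: [-0.0, 0.025, 1.0, 0.0]
force: [-6.1, -1.1, 1.1]
grip_width: 0.006
grip_force: 2.7
```

```bash
python3 - <<'E'
from h import *
go((498,-268,79),177.25); tab()
E
```

```text
t 23.85 pos [ 511.4 -271.    78.8] yaw 177.18 F [-6.1 -1.1  1.1] w 0.006 gf 2.7
shift [13.5  2.4 -0.2] turn -0.07
tab col 335.5276717557252 row 173.46087786259542
```

The tab is back at column 335.53 (rest is 335.58), so the catch has clicked. I back off gently and check.

Emit:
{"name": "apply_moves", "arguments": {
  "commands": [
    [1,1,0,0,0],
    [1,1,0,0,0],
    [1,2,0,0,0],
    [1,6,0,0,0],
    [1,15,0,0,0],
    [1,30,0,0,0],
    [1,30,0,0,0],
    [1,20,0,-30,0],
    [1,10,0,-40,0],
    [1,10,0,-40,0],
    [1,0,0,0,0],
    [1,0,0,0,0],
    [1,0,0,0,0]
  ]
}}

```text
time_s: 25.52
eef_pos: [386.6, -264.6, 187.7]
ee_rot: [-0.001, 0.025, 1.0, 0.001]
force: [0.2, 0.1, -0.3]
grip_width: -0.0
grip_force: 0.0
```

```bash
python3 - <<'E'
from h import *
go((400,-268,180),177.25); tab()
b=imaging.capture("top")
cv2.imwrite("pics/c7.png",cv2.resize(b[140:240,315:395],(480,600),interpolation=cv2.INTER_CUBIC))
E
```

```text
t 25.52 pos [ 386.6 -264.6  187.7] yaw 177.19 F [ 0.2  0.1 -0.3] w -0.0 gf 0.0
shift [-13.5  -2.8   7.7] turn -0.06
tab col 335.5810397553517 row 173.57526333673124
```

View pics/c7.png

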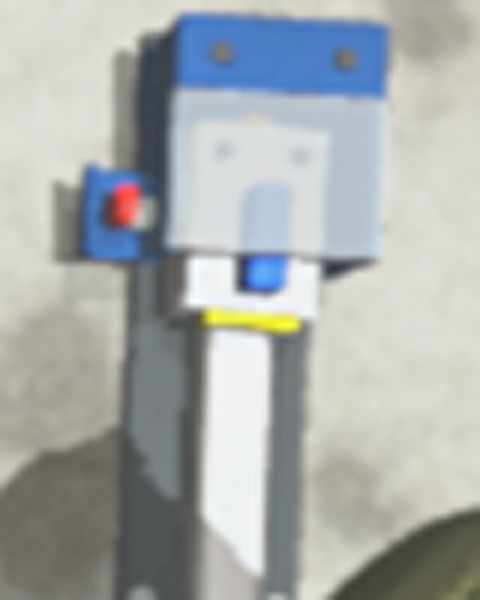

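The carrier sits under the guard against the plunger sliver at (255,118). The yellow tail is at row 320 and the red tab is at rest. I do one numeric check of the tail position, then hand in.

```bash
python3 - <<'E'
from h import *
P=ray("top",(253.5/6-.4+315,331.5/6-.4+140),72); print("tail now",P.round(1),"expected about",511.4+11)
ok=abs(P[0]-522)<5
print(ok)
if ok: print(ctrl.finish_job())
E
```

```text
tail now [ 520.3 -269.9   72. ] expected about 522.4
True
the job is handed in; nothing more can be done
None
```

The carrier is astride the rail under the guard, clicked in behind the spring catch and released, with push forces under about 8 N. The job was handed in at about 26 s; no verdict came back.

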